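# Switch on the packing scale, lock the tare and print

## Task

A packed gift box stands on the bench scale, which is switched off. Weigh it in by pressing the scale's three controls in this order: rock the power rocker on by pressing down its raised end, push the round tare key fully in until it stays down, and last press the long bar key right down, hold it there for about two seconds and let it come up again. Just press: do not press the tare key before the power is on nor the bar key before the tare key is in, and leave the gift box, marker and scissors where they are.

Things in the scene. Friction and masses are not known exactly. Their poses are not given: they have to be found in the camera images.
- scale: Grey bench scale fixed to the worktop. Origin on the worktop under the middle of its key row; x from the keys to the pan (away from the user), y along the key row, z up. Console: x -60 to +90 mm, y +-115 mm, top 36 mm high; a sloping display at x 43 to 80 mm rises to 50 mm. Three controls on black base plates (60x72x3 mm) at x = 0, y = -64, 0 and +64 mm; which is at which place changes.
- pan_mid (a point): Middle of the top of the scale's steel pan, 48 mm above the worktop, 205 mm from the scale's origin along its x; the pan is 200 mm along x by 250 mm along y.
- rocker (a joint): Power rocker, a grey V-shaped switch 52 mm long (scale's x) and 27 mm wide in a raised frame, hinged in its middle. 0 = off: the half nearer the user (scale's -x) slopes up and the far half is level; 0.4 rad = on: the near half is level and the far half stands up. It stays where it is left. A press of about 3 N on the raised half moves it; 10 N is plenty.
- rocker_press (a point): Point on the upper face of the rocker's near half, 15 mm from the hinge line (the half is 26 mm long); it is where to press. It moves with the rocker: about 56 mm above the worktop when off, about 50.5 mm when on, and some 1 mm along the scale's x.
- lock_key (a joint): Travel of the round tare key: 0 = up, 0.006 m = fully in. It takes about 3 N to push and stays where it is pushed (no spring).
- lock_top (a point): Centre of the flat top of the round tare key, a disc of 29 mm diameter in a round collar; 53 mm above the worktop when up, 47 mm when in; the collar's rim is 43 mm high.
- bar_key (a joint): Travel of the long bar key: 0 = up, 0.006 m = fully down. A spring lifts it again: 1.2 N at the start of the travel, 4.8 N at the bottom.
- bar_top (a point): Centre of the flat top of the long bar key, 47 mm along the key row by 21 mm; 53 mm above the worktop when up, 47 mm when down; its frame is 43 mm high.
- box_mid (a point): Centre of the closed kraft gift box with window lid, 234x145x62 mm, 0.24 kg, loose, lying across the scale's pan; its top is 110 mm above the worktop. Bystander.
- marker_mid (a point): Centre of a loose marker pen, 135 mm long, 16 mm thick, on the worktop beside the scale at its +y (left) side (another lies far at the back, fixed). Bystander.
- scissors_mid (a point): Near the pivot of a loose pair of scissors, 199x87x9 mm, on the worktop at the -y (right) side of the scale. Bystander.

How it is judged:
On the way, in this order (a step that is already met when the one before it is completed fails the run):
1. the power rocker is switched on (value of joint rocker above 0.3 rad), for 0.1 s.
2. the round tare key is pushed in (value of joint lock_key above 0.005 m), for 0.1 s.
3. the bar key is held down for at least 1.5 s (value of joint bar_key above 0.004 m), for 1.5 s.
At the end, for the whole second after the job is handed in: The rocker is on (over 0.3 of 0.4 rad), the round tare key is in (over 4.8 of 6 mm), the bar key is up again (within 1 mm), the gift box still lies on the pan within 20 mm of its start and the marker and scissors within 30 mm of theirs (value of joint rocker above 0.3 rad and value of joint lock_key above 0.0048 m and value of joint bar_key below 0.001 m and z of box_mid in the frame of scale between 0.072 and 0.086 m and not (distance of box_mid from where it was at the start of the episode above 0.02 m) and not (distance of marker_mid from where it was at the start of the episode above 0.03 m) and not (distance of scissors_mid from where it was at the start of the episode above 0.03 m)); the robot touches nothing.
It fails at once if the tare key is pushed while the power is off (value of joint lock_key above 0.002 m and value of joint rocker below 0.2 rad).
It fails at once if the bar key is pressed before the tare key is in (value of joint bar_key above 0.002 m and value of joint lock_key below 0.0045 m).
It fails at once if the gift box is shifted or lifted (distance of box_mid from where it was at the start of the episode above 0.02 m).
It fails at once if the marker or scissors is moved or picked up (distance of any of marker_mid, scissors_mid from where it was at the start of the episode above 0.03 m).
It also fails if it takes over 42 s, if anything falls off the work surface, if the arm or the gripper's body presses on something with over 40 N, if the wrist force passes 120 N, or if a joint passes its speed limit or range.

## Robot

A 6-joint arm with a two-finger parallel gripper is mounted at the origin on a cart in front of the work surface, level with it; the furniture and walls round the work are solid. World frame = base frame: x ahead of the robot, y to its left, z up, the work surface at z = 0. Lengths are in m, angles in rad, forces in N, time in s.
With the tool pointing down it reaches from about 0.25 to 0.775 m from the base axis. Payload 4 kg.
Tool frame: the origin (TCP) lies on the centre line of the jaws, within the pads' length; the fingertips stand 19 mm ahead of it and the grasp point (between the pads) is the TCP; x points along the fingers, z is the direction in which the jaws open and shut, and the axes are right-handed (so a half turn about x gives the same grasp; the last joint's range is limited). The gripper opens to 94 mm and grips with 3 to 60 N. Pads are 16 mm wide; open, the fingers measure 119 mm over their backs; the gripper's body (75 mm by 177 mm) begins 78 mm behind the grasp point.
Start: joints at [1.084, 0.087, 1.371, -0, 1.684, -0.103], TCP at [0.206, 0.51, 0.225] pointing down, gripper open.
Joint ranges: [-3.1, 3.1], [-0.76, 2.03], [0.27, 2.55], [-1.08, 4.22], [0.17, 2.65], [-2.57, 2.57]. Speed limits (rad/s): [2.79, 2.79, 3.14, 3.14, 3.14, 3.14].

## Interface

Orientations are given as [roll, pitch, yaw] about the fixed x, y, z axes, in that order (R = Rz(yaw) Ry(pitch) Rx(roll)).
In Python, from bench import robot, snapshot, camera_params gives the robot as it stands.
- The arm moves only by the tool step_arm, never from a script. Its argument "motion" is text: rows parted by semicolons, each of 7 numbers parted by spaces: the opening in per cent of the stroke, from 0 (shut) to 100 (fully open), then the shift along the tool's x, y, z in cm, then the turn, a rotation vector about the tool's x, y, z in rad. A call has 1 to 20 rows; each row shifts and turns the commanded pose from where the row before left it, along the tool's axes as they then stand; what a row does not reach is not made up. A row lasts 1/12 s, in which the tool goes at most 41.7 mm and 7.16 degrees, less where a joint would pass 70% of its speed; a pose out of reach is approached as far as the arm can. A call with a gripper value outside its range is refused whole. The fingers move at their own pace and stop on an object; the grip force is fixed at half the most. Time passes only in rows, so rows that do not move let the fingers close. It gives the time, the measured TCP pose, the force and the opening at its end, in the units of the state.
- robot.get_obs(): the state, without advancing time (a new reading comes with each control period).
- snapshot(name): name is "scene" or "top" or "wrist"; returns the picture (400x640x3 uint8, red, green, blue); there is no depth.
- camera_params(name): a dict with "fx", "fy", "cx", "cy" (pixels), "R" (3x3) and "t" (3): a world point X has camera coordinates R X + t. Camera axes: x right, y down, z forward; pixel columns grow to the right and rows downward; lengths in m; the calibration is good to about 2 mm. A picture is of the moment at which its call begins: read the wrist's pose just before it. camera_params takes no time and is no camera call; for the wrist camera it gives the pose at the moment of the call.
- robot.close_job(): hands the job in, once; it reports no verdict.
The state is a dict: "time": time; "joint_positions": joint angles; "qvel": joint speeds; "joint_torque": joint torques, N m; "tool_pos": TCP position; "ee_rot": TCP orientation; "wrist_force": force on the tool from outside, world axes, zero at the start; "wrist_torque": the same for the moment, N m; "width": finger opening in m.
Only numpy, scipy, OpenCV 4.12 (cv2) and the standard library are available. Lean on these libraries where they do the work, as an engineer would, in place of code of your own. Each camera call takes 0.05 s, during which the arm holds its last target.

## Working session

There is one attempt and no reset: what is moved stays moved. The work goes in short steps, Python scripts to look and compute and a tool call to move; the robot and the scene stay as the last step left them, time stands still between calls to the robot, and variables do not carry over. Pictures are saved under pics/ and viewed, and the job is handed in when it is done.

Besides the shell and the picture viewer there is one more tool, called in YAML: its name, and indented under it one key for each argument. step_arm: Moves the arm, as the interface text tells. Its arguments: {"type":"object","properties":{"motion":{"type":"string"}},"required":["motion"]}

```bash
mkdir -p pics
python3 - <<'E'
from bench import robot,snapshot,camera_params
import cv2
o=robot.get_obs();print(o)
for n in("scene","top","wrist"):
    p=camera_params(n);print(n,p)
    cv2.imwrite(f"pics/a_{n}.png",snapshot(n)[:,:,::-1])
E
```

```text
{'time': 0.0, 'joint_positions': array([ 1.08394049e+00,  8.79778851e-02,  1.37223087e+00, -1.47754169e-05,
        1.68361598e+00, -1.03069886e-01]), 'qvel': array([ 5.64261655e-04,  9.08576294e-04, -1.09230206e-04, -4.72767533e-05,
       -1.10345239e-03,  8.09434200e-04]), 'joint_torque': array([-6.75775882e-04, -3.40203452e+01, -3.02416849e+01,  7.17112608e-02,
        3.31567973e-02, -1.90738979e-04]), 'tool_pos': array([0.2056938 , 0.50954222, 0.2233035 ]), 'ee_rot': array([ 3.0451018 ,  1.56856419, -2.05107477]), 'wrist_force': array([0.30343847, 1.22721315, 0.37383123]), 'wrist_torque': array([ 0.03320704,  0.01378786, -0.03938484]), 'width': 0.0939452606027287}
scene {'fx': 366.87847554033294, 'fy': 366.87847554033294, 'cx': 319.5236185112859, 'cy': 197.81348012007538, 'R': array([[ 0.87891631, -0.47694049,  0.00582147],
       [-0.3521354 , -0.65705846, -0.66653945],
       [ 0.3217247 ,  0.58378245, -0.74544702]]), 't': array([-0.52646738,  0.20763646,  0.85355047])}
top {'fx': 492.44252355530637, 'fy': 492.44252355530637, 'cx': 328.04671551008624, 'cy': 197.84201103682028, 'R': array([[-0.01646591, -0.99985426, -0.00450823],
       [-0.98867919,  0.01695408, -0.14908391],
       [ 0.14913861,  0.00200239, -0.98881427]]), 't': array([-0.07658892,  0.56897571,  1.09554464])}
wrist {'fx': 335.8973758651534, 'fy': 335.8973758651534, 'cx': 321.76906597534395, 'cy': 197.17181167866764, 'R': array([[ 0.37383869,  0.92749217, -0.00170877],
       [ 0.89817558, -0.36156144,  0.25010789],
       [ 0.23135529, -0.09503478, -0.96821646]]), 't': array([-0.54940016, -0.02648172,  0.3908692 ])}
```

View pics/a_scene.png

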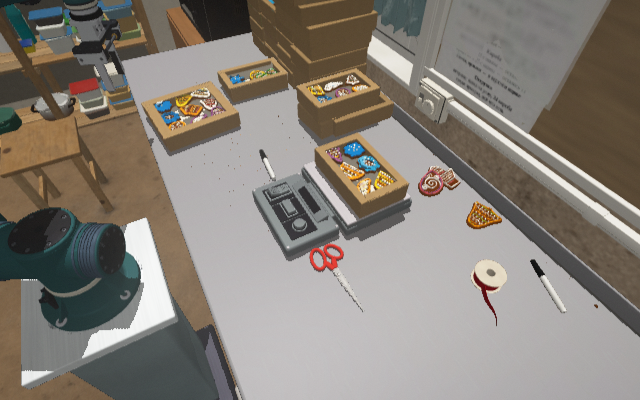

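View pics/a_top.png

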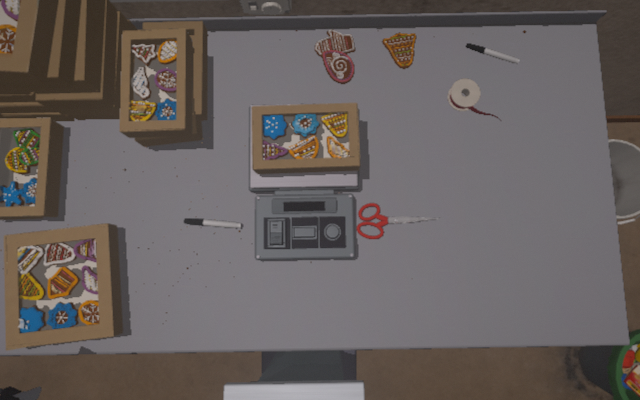

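View pics/a_wrist.png

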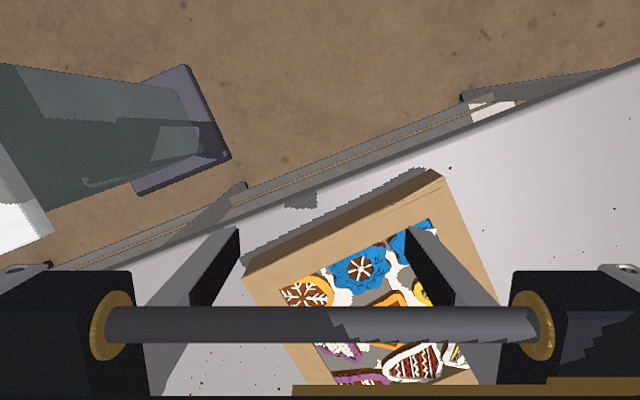

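The top view shows the scale with its console at about columns 255–356 and rows 193–260. The rocker is at about (276,233), the bar at (304,233) and the round key at (333,232). I'll zoom in and measure.

```bash
cat > h.py <<'E'
import numpy as np
from bench import camera_params
def ray(n,u,v,z,p=None):
    p=p or camera_params(n);R=np.array(p['R']);t=np.array(p['t'])
    c=-R.T@t;d=R.T@np.array([(u-p['cx'])/p['fx'],(v-p['cy'])/p['fy'],1])
    return c+d*(z-c[2])/d[2]
def proj(n,X,p=None):
    p=p or camera_params(n);c=np.array(p['R'])@X+np.array(p['t']);return np.array([p['fx']*c[0]/c[2]+p['cx'],p['fy']*c[1]/c[2]+p['cy']])
E
python3 - <<'E'
import cv2
from h import *
im=cv2.imread('pics/a_top.png')
cv2.imwrite('pics/b.png',cv2.resize(im[180:270,240:370],None,fx=6,fy=6,interpolation=cv2.INTER_CUBIC))
for u,v,z in[(276,233,.05),(304,233,.053),(333,232,.053),(255,193,.036),(356,193,.036),(255,260,.036),(356,260,.036)]:print(ray('top',u,v,z).round(4))
E
```

```text
[0.4877 0.0334 0.05  ]
[ 0.4864 -0.0304  0.053 ]
[ 0.4876 -0.0961  0.053 ]
[0.5829 0.0838 0.036 ]
[ 0.5789 -0.1514  0.036 ]
[0.428  0.0829 0.036 ]
[ 0.4242 -0.1475  0.036 ]
```

View pics/b.png

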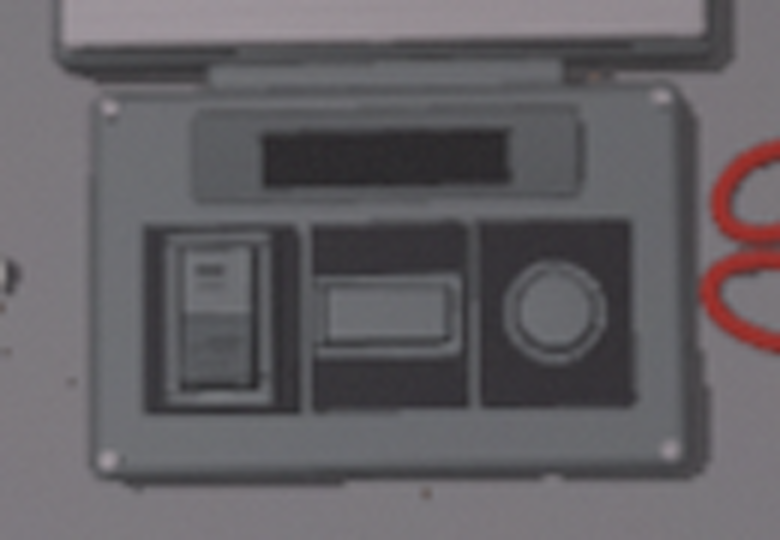

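The zoom shows the round key disc at about zoom pixel (555,312), the bar top at about (388,314), and the rocker's light and dark halves meeting near (215,314). Next I'll fit the positions, using the four screws for yaw.

Run:
```python
from h import *
import cv2
f=lambda x,y:((x+.5)/6-.5+240,(y+.5)/6-.5+180)
W={}
for k,(x,y,z) in dict(round=(555,312,.053),bar=(388,314,.053),rockhinge=(215,314,.05),rocknear=(220,388,.06),pL=(222,320,.039),pM=(391,317,.039),pR=(557,313,.039),s1=(110,107,.036),s2=(661,97,.036),s3=(108,460,.036),s4=(672,449,.036)).items():
    W[k]=ray('top',*f(x,y),z);print(k,W[k].round(4))
d=W['pL']-W['pR'];print('row len',np.linalg.norm(d),'yaw',np.arctan2(-d[0],d[1]))
d=W['s1']-W['s2'];print(np.arctan2(-d[0],d[1]));d=W['s3']-W['s4'];print(np.arctan2(-d[0],d[1]))
# scene check
im=cv2.imread('pics/a_scene.png')
for k in W:
    print(k,proj('scene',W[k]).round(1))
c=im[160:270,240:350];c=cv2.resize(c,None,fx=5,fy=5,interpolation=cv2.INTER_CUBIC)
for k in('round','bar','rockhinge','rocknear'):
    u,v=proj('scene',W[k]);cv2.drawMarker(c,(int((u-240+.5)*5),int((v-160+.5)*5)),(0,0,255),0,12,1)
cv2.imwrite('pics/c.png',c)
```

```text
round [ 0.4886 -0.094   0.053 ]
bar [ 0.4889 -0.031   0.053 ]
rockhinge [0.4902 0.0347 0.05  ]
rocknear [0.4616 0.0318 0.06  ]
pL [0.4888 0.0333 0.039 ]
pM [ 0.4888 -0.0314  0.039 ]
pR [ 0.4893 -0.0949  0.039 ]
s1 [0.5724 0.077  0.036 ]
s2 [ 0.5726 -0.1367  0.036 ]
s3 [0.4364 0.0771 0.036 ]
s4 [ 0.437  -0.1377  0.036 ]
row len 0.1281401771734581 yaw 0.004079396096362723
0.0011990205635967915
0.0027612064156722015
round [298.7 222.7]
bar [288.1 205.7]
rockhinge [278.2 190. ]
rocknear [268.6 191.9]
pL [278.3 193.3]
pM [288.4 209.3]
pR [299.4 226.2]
s1 [298.7 174. ]
s2 [336.2 226.1]
s3 [254.5 190.3]
s4 [287.9 247.6]
```

View pics/c.png

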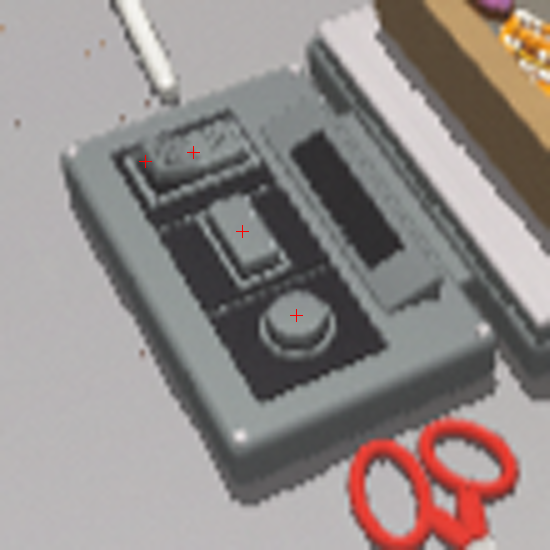

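Projected into the scene view, the points land on the controls. The row length is 128 mm, as it should be, and yaw is about 0. The scale origin is near (0.489, -0.031). Next I'll work out the tool-axis displacements.

```bash
cat >> h.py <<'E'
from scipy.spatial.transform import Rotation as Ro
def plan(target,zdir=None):
    from bench import robot
    o=robot.get_obs();R=Ro.from_euler('xyz',o['ee_rot']);d=np.array(target)-o['tool_pos']
    print('t',o['time'],'pos',o['tool_pos'].round(4),'F',o['wrist_force'].round(2),'w',round(o['width'],4),'q',o['joint_positions'].round(3))
    print('axes\n',R.as_matrix().round(4))
    print('shift tool cm',(R.inv().apply(d)*100).round(2))
    for s in(1,-1):
        x=np.array([0,0,-1.]);z=np.array([0,s,0.]);G=Ro.from_matrix(np.c_[x,np.cross(z,x),z])
        print('turn',s,(R.inv()*G).as_rotvec().round(4))
E
python3 -c "
from h import *
plan([.474,.033,.12])"
```

```text
t 0.15 pos [0.2058 0.5097 0.2236] F [-0.4   0.25 -0.5 ] w 0.0939 q [ 1.084  0.088  1.372 -0.     1.684 -0.103]
axes
 [[-8.000e-04 -9.272e-01  3.745e-01]
 [-1.500e-03  3.745e-01  9.272e-01]
 [-1.000e+00  2.000e-04 -1.600e-03]]
shift tool cm [ 10.41 -42.72 -34.14]
turn 1 [-0.3838 -0.0016 -0.0005]
turn -1 [ 2.7578e+00 -6.0000e-04  2.2000e-03]
```

step_arm:
  motion: "0 0 -2.3 -1.9 0 0 0;0 0 -2.3 -1.9 0 0 0;0 0 -2.3 -1.9 0 0 0;0 0 -2.3 -1.9 0 0 0;0 0 -2.3 -1.9 0 0 0;0 0 -2.3 -1.9 0 0 0;0 0 -2.3 -1.9 0 0 0;0 0 -2.3 -1.9 0 0 0;0 0 -2.3 -1.9 0 0 0;0 0 -2.3 -1.9 0 0 0;0 0 -2.3 -1.9 0 0 0;0 0 -2.3 -1.9 0 0 0;0 0 -2.3 -1.9 0 0 0;0 0 -2.3 -1.9 0 0 0;0 0 -2.3 -1.9 0 0 0;0 0 -2.3 -1.9 0 0 0;0 0 -2.3 -1.9 0 0 0;0 0 -2.3 -1.9 0 0 0"

```text
time: 1.65
tool_pos: [0.462, 0.0364, 0.2242]
ee_rot: [1.37, 1.57, 2.557]
wrist_force: [0.6, -0.8, 0.1]
width: 0.0009
```

step_arm:
  motion: "0 0 0 0 -0.096 0 0;0 0 0 0 -0.096 0 0;0 0 0 0 -0.096 0 0;0 0 0 0 -0.096 0 0;0 0 0 0 0 0 0;0 0 0 0 0 0 0"

```text
time: 2.15
tool_pos: [0.4616, 0.0378, 0.2242]
ee_rot: [1.369, 1.57, 2.938]
wrist_force: [0.7, -0.9, -0.9]
width: 0.0005
```

```bash
python3 -c "
from h import *
from bench import snapshot
import cv2
plan([.474,.033,.12])
p=camera_params('wrist');im=snapshot('wrist')[:,:,::-1].copy()
for X in [(.489,-.031,.053),(.489,-.095,.053),(.474,.033,.056)]:
  u=proj('wrist',np.array(X),p);print(u);cv2.drawMarker(im,tuple(int(a) for a in u),(0,0,255),0,12,1)
cv2.imwrite('pics/d.png',im)
"
```

```text
t 2.15 pos [0.4616 0.0378 0.2242] F [ 0.69 -0.88 -0.89] w 0.0005 q [-0.041 -0.107  1.564  0.     1.685 -1.609]
axes
 [[-5.0e-04 -1.0e+00  2.3e-03]
 [ 1.0e-04  2.3e-03  1.0e+00]
 [-1.0e+00  5.0e-04  1.0e-04]]
shift tool cm [10.42 -1.24 -0.48]
turn 1 [-0.0023  0.0001 -0.0005]
turn -1 [ 3.1393e+00 -8.0000e-04 -2.0000e-04]
[254.79615913 210.50023024]
[192.74017635 210.59241163]
[316.74701688 197.04305345]
```

View pics/d.png

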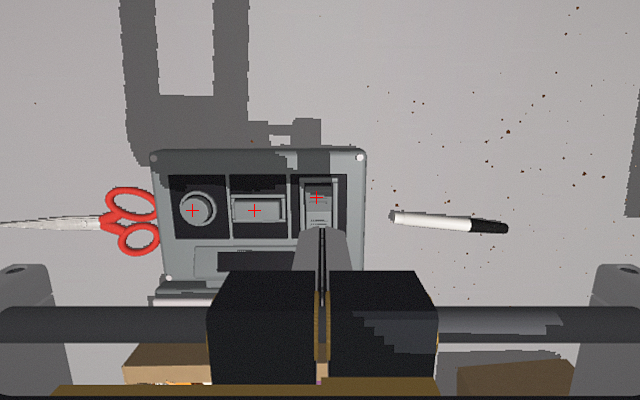

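The wrist view shows the rocker under the fingers at about column 318. The keys sit about 2–3 px (roughly 2 mm) towards +y of the predicted marks, so I'll shift the targets by 1.5 mm in y. Next I'll go down above the rocker's near half.

step_arm:
  motion: "0 0 -1.24 -0.33 0 0 0;0 2 0 0 0 0 0;0 2 0 0 0 0 0;0 2 0 0 0 0 0;0 2 0 0 0 0 0;0 2 0 0 0 0 0;0 2 0 0 0 0 0;0 0.9 0 0 0 0 0;0 0 0 0 0 0 0;0 0 0 0 0 0 0"

```text
time: 3.03
tool_pos: [0.4742, 0.0346, 0.0956]
ee_rot: [1.419, 1.57, 2.99]
wrist_force: [0.3, -0.2, 0.5]
width: 0.0006
```

```bash
python3 -c "
from h import *
from bench import snapshot
import cv2
plan([.474,.0345,.0685])
im=snapshot('scene')[:,:,::-1];im2=snapshot('wrist')[:,:,::-1]
cv2.imwrite('pics/e.png',cv2.resize(im[140:260,220:360],None,fx=5,fy=5,interpolation=2))
cv2.imwrite('pics/e2.png',im2)
"
```

```text
t 3.0333 pos [0.4742 0.0346 0.0956] F [ 0.32 -0.16  0.49] w 0.0006 q [-0.046 -0.015  1.736  0.     1.421 -1.617]
axes
 [[-3.e-04 -1.e+00  4.e-04]
 [ 1.e-04  4.e-04  1.e+00]
 [-1.e+00  3.e-04  1.e-04]]
shift tool cm [ 2.71  0.02 -0.01]
turn 1 [-0.0004  0.0001 -0.0003]
turn -1 [ 3.1412e+00 -5.0000e-04 -1.0000e-04]
```

View pics/e.png

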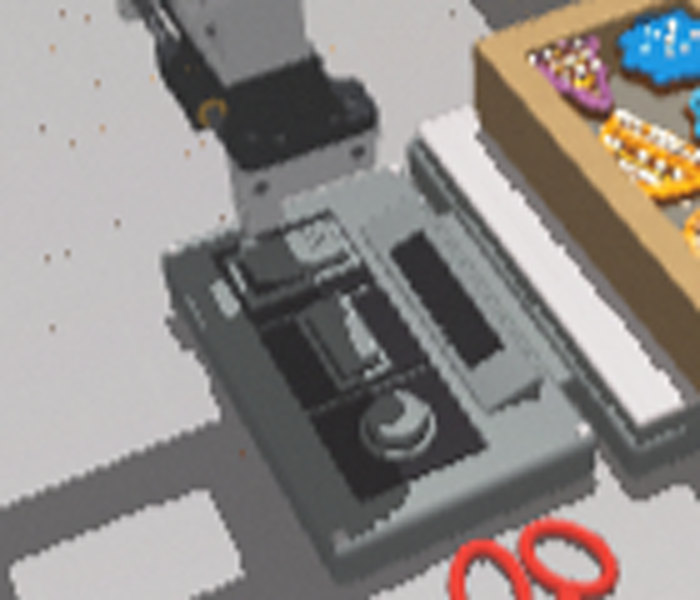

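View pics/e2.png

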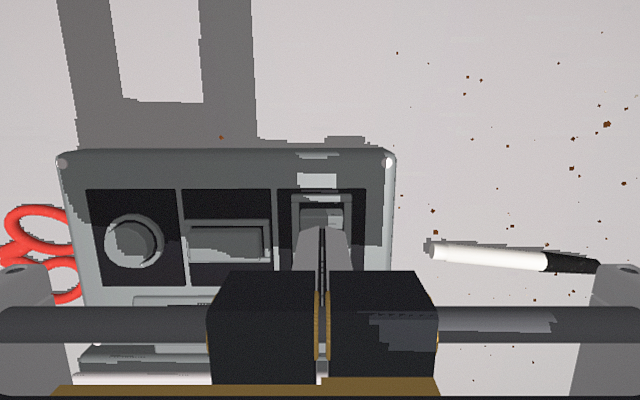

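The views show the closed fingers above the rocker's near half, centred at about column 320 in the wrist view. I'll press.

step_arm:
  motion: "0 0.8 0 0 0 0 0;0 0.5 0 0 0 0 0;0 0.3 0 0 0 0 0;0 0.3 0 0 0 0 0;0 0.2 0 0 0 0 0;0 0.2 0 0 0 0 0;0 0.1 0 0 0 0 0;0 0.1 0 0 0 0 0;0 0 0 0 0 0 0;0 0 0 0 0 0 0"

```text
time: 3.97
tool_pos: [0.4744, 0.0346, 0.0704]
ee_rot: [-1.422, 1.57, 0.149]
wrist_force: [0.7, 0.1, 0.2]
width: 0.0004
```

step_arm:
  motion: "0 0.1 0 0 0 0 0;0 0.1 0 0 0 0 0;0 0 0 0 0 0 0"

```text
time: 4.22
tool_pos: [0.4745, 0.0346, 0.0697]
ee_rot: [-1.547, 1.57, 0.024]
wrist_force: [-2.9, 0.3, 6.0]
width: 0.0006
```

There is 6 N of force with the tip at 50.7 mm, which matches the rocker's on height of 50.5 mm. I'll lift and check.

step_arm:
  motion: "0 -1 0 0 0 0 0;0 -2 0 0 0 0 0;0 -2 0 0 0 0 0;0 0 0 -3 0 0 0;0 0 0 -3 0 0 0;0 0 0 -3 0 0 0;0 0 0 -3 0 0 0;0 0 -1.5 -0.8 0 0 0;0 0 0 0 0 0 0;0 0 0 0 0 0 0"

```text
time: 5.05
tool_pos: [0.4894, -0.0938, 0.1186]
ee_rot: [-0.037, 1.57, 1.533]
wrist_force: [-0.3, -1.0, -0.4]
width: 0.0003
```

```bash
python3 -c "
from h import *
from bench import snapshot
import cv2
plan([.489,-.0935,.075])
im=snapshot('scene')[:,:,::-1];im2=snapshot('wrist')[:,:,::-1].copy()
for X in [(.489,-.0295,.053),(.489,-.0935,.053),(.474,.0345,.0505)]:
  u=proj('wrist',np.array(X));print(u);cv2.drawMarker(im2,tuple(int(a) for a in u),(0,0,255),0,12,1)
cv2.imwrite('pics/f.png',cv2.resize(im[140:260,220:360],None,fx=5,fy=5,interpolation=2))
cv2.imwrite('pics/f2.png',im2)
"
```

```text
t 5.05 pos [ 0.4894 -0.0938  0.1186] F [-0.34 -0.97 -0.42] w 0.0003 q [-0.303  0.018  1.655  0.     1.469 -1.873]
axes
 [[ 0.e+00 -1.e+00  9.e-04]
 [ 5.e-04  9.e-04  1.e+00]
 [-1.e+00 -0.e+00  5.e-04]]
shift tool cm [4.36 0.04 0.02]
turn 1 [-0.0009  0.0005  0.    ]
turn -1 [ 3.1406e+00  0.0000e+00 -8.0000e-04]
[410.80897954 216.63682973]
[320.14934717 216.50208285]
[502.48487381 195.30507584]
```

View pics/f.png

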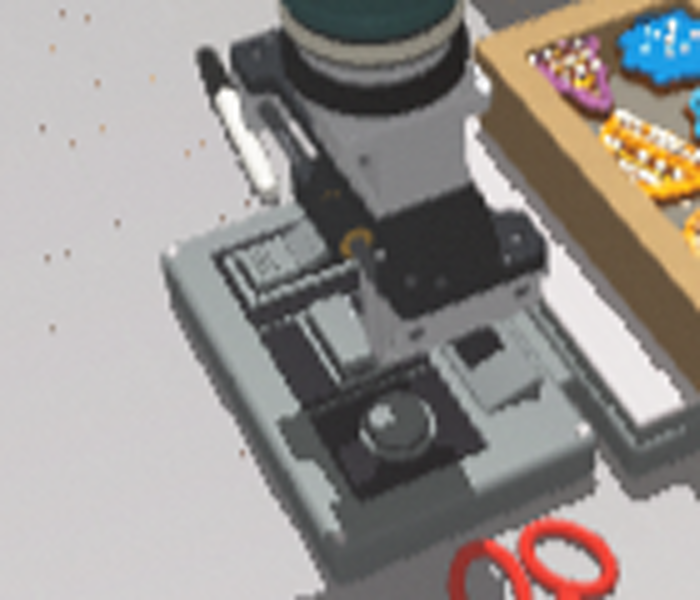

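View pics/f2.png

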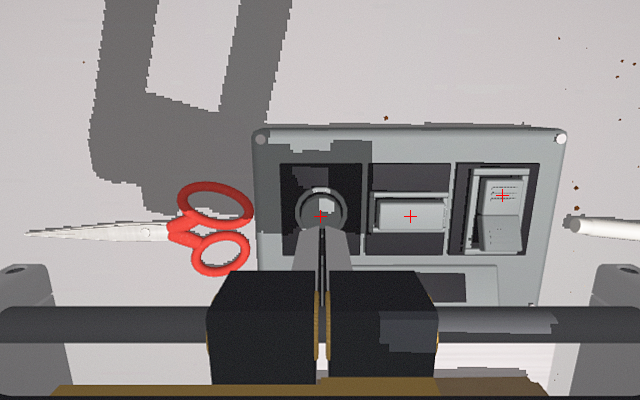

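The rocker is on: its near half lies flat and its far half stands up at about (502,232). The round key is centred under the tip. I'll press it next.

step_arm:
  motion: "0 2 0 0 0 0 0;0 1.5 0 0 0 0 0;0 0.8 0 0 0 0 0;0 0.3 0 0 0 0 0;0 0.2 0 0 0 0 0;0 0.2 0 0 0 0 0;0 0.1 0 0 0 0 0;0 0.1 0 0 0 0 0;0 0.1 0 0 0 0 0;0 0 0 0 0 0 0;0 0 0 0 0 0 0"

```text
time: 6.07
tool_pos: [0.4898, -0.0933, 0.0662]
ee_rot: [-1.396, 1.569, 0.175]
wrist_force: [-1.7, 2.6, 4.8]
width: 0.0005
```

step_arm:
  motion: "0 0.1 0 0 0 0 0;0 0 0 0 0 0 0;0 0 0 0 0 0 0"

```text
time: 6.32
tool_pos: [0.4898, -0.0933, 0.0662]
ee_rot: [-1.465, 1.569, 0.106]
wrist_force: [-4.2, 2.4, 9.4]
width: 0.0002
```

The key is at its stop: z hasn't changed, force is 9.4 N, and the tip is at 47.2 mm. I'll lift and move over the bar.

step_arm:
  motion: "0 -1 0 0 0 0 0;0 -2 0 0 0 0 0;0 -2 0 0 0 0 0;0 0 0 2.4 0 0 0;0 0 0 2 0 0 0;0 0 0 2 0 0 0;0 0 0 0 0 0 0;0 0 0 0 0 0 0"

```text
time: 6.98
tool_pos: [0.4894, -0.0294, 0.1145]
ee_rot: [-2.714, 1.569, -1.141]
wrist_force: [-0.4, -0.3, -0.1]
width: 0.0004
```

```bash
python3 -c "
from h import *
from bench import snapshot
import cv2
plan([.489,-.0295,.072])
im=snapshot('scene')[:,:,::-1];im2=snapshot('wrist')[:,:,::-1].copy()
cv2.imwrite('pics/g.png',cv2.resize(im[140:260,220:360],None,fx=5,fy=5,interpolation=2))
cv2.imwrite('pics/g2.png',im2)
"
```

```text
t 6.9833 pos [ 0.4894 -0.0294  0.1145] F [-0.37 -0.33 -0.1 ] w 0.0004 q [-1.750e-01  3.000e-03  1.679e+00 -1.000e-03  1.459e+00 -1.748e+00]
axes
 [[ 6.0e-04 -1.0e+00 -1.9e-03]
 [-1.2e-03 -1.9e-03  1.0e+00]
 [-1.0e+00 -6.0e-04 -1.2e-03]]
shift tool cm [ 4.25  0.04 -0.  ]
turn 1 [ 0.0019 -0.0012  0.0006]
turn -1 [-3.1397e+00 -9.0000e-04 -1.9000e-03]
```

View pics/g.png

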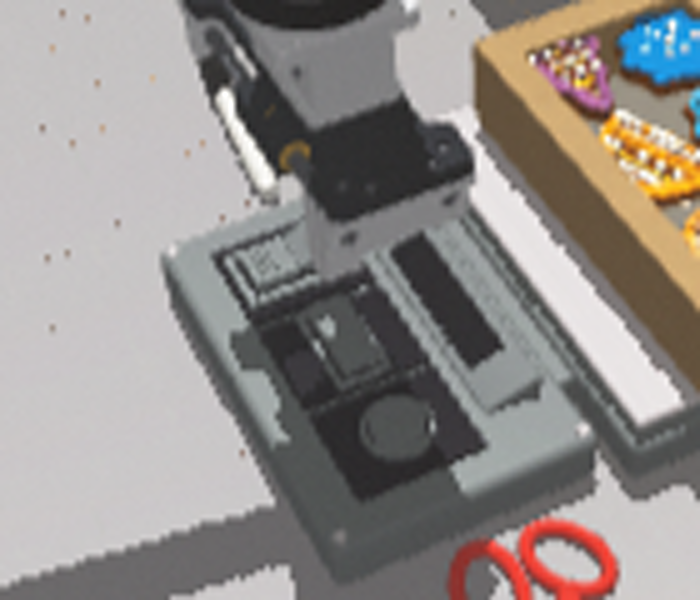

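View pics/g2.png

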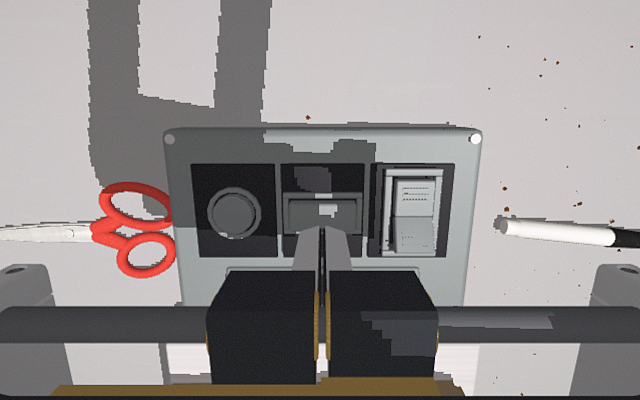

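The tare key now sits nearly flush in its collar, at about (234,214) in the wrist view. The bar is centred under the tip. I'll press it and hold.

step_arm:
  motion: "0 2 0 0 0 0 0;0 1.2 0 0 0 0 0;0 0.6 0 0 0 0 0;0 0.3 0 0 0 0 0;0 0.2 0 0 0 0 0;0 0.2 0 0 0 0 0;0 0.2 0 0 0 0 0;0 0.1 0 0 0 0 0;0 0.1 0 0 0 0 0;0 0 0 0 0 0 0;0 0 0 0 0 0 0"

```text
time: 8.0
tool_pos: [0.4894, -0.0298, 0.0663]
ee_rot: [-2.378, 1.57, -0.807]
wrist_force: [-2.7, -0.8, 5.5]
width: 0.0004
```

The bar is about 5.7 mm down, with 5.5 N on it. I'll hold for about 2 s.

step_arm:
  motion: "0 0 0 0 0 0 0;0 0 0 0 0 0 0;0 0 0 0 0 0 0;0 0 0 0 0 0 0;0 0 0 0 0 0 0;0 0 0 0 0 0 0;0 0 0 0 0 0 0;0 0 0 0 0 0 0;0 0 0 0 0 0 0;0 0 0 0 0 0 0;0 0 0 0 0 0 0;0 0 0 0 0 0 0;0 0 0 0 0 0 0;0 0 0 0 0 0 0;0 0 0 0 0 0 0;0 0 0 0 0 0 0;0 0 0 0 0 0 0;0 0 0 0 0 0 0;0 0 0 0 0 0 0;0 0 0 0 0 0 0"

```text
time: 9.67
tool_pos: [0.4894, -0.0297, 0.0662]
ee_rot: [-2.418, 1.57, -0.846]
wrist_force: [-2.7, -1.7, 6.2]
width: 0.0007
```

step_arm:
  motion: "0 0 0 0 0 0 0;0 0 0 0 0 0 0;0 0 0 0 0 0 0"

```text
time: 9.92
tool_pos: [0.4894, -0.0298, 0.0663]
ee_rot: [-2.421, 1.57, -0.85]
wrist_force: [-4.0, -0.5, 5.4]
width: 0.0005
```

step_arm:
  motion: "0 -0.5 0 0 0 0 0;0 -1 0 0 0 0 0;0 -2 0 0 0 0 0;0 -3 0 0 0 0 0;0 -3 0 0 0 0 0;0 -2 0 0 0 0 0;0 0 0 0 0 0 0;0 0 0 0 0 0 0;0 0 0 0 0 0 0"

```text
time: 10.67
tool_pos: [0.4887, -0.0291, 0.1793]
ee_rot: [1.022, 1.569, 2.593]
wrist_force: [0.7, -0.5, -0.2]
width: 0.0003
```

```bash
python3 -c "
from h import *
from bench import snapshot
import cv2
plan([.489,-.0295,.072])
im=snapshot('scene')[:,:,::-1];im2=snapshot('wrist')[:,:,::-1].copy()
cv2.imwrite('pics/i.png',im)
cv2.imwrite('pics/i2.png',im2)
"
```

```text
t 10.6667 pos [ 0.4887 -0.0291  0.1793] F [ 0.69 -0.51 -0.24] w 0.0003 q [-1.760e-01 -3.300e-02  1.584e+00  1.000e-03  1.593e+00 -1.747e+00]
axes
 [[-1.4e-03 -1.0e+00 -4.0e-04]
 [ 8.0e-04 -4.0e-04  1.0e+00]
 [-1.0e+00  1.4e-03  8.0e-04]]
shift tool cm [10.73 -0.04 -0.05]
turn 1 [ 0.0004  0.0008 -0.0014]
turn -1 [-3.1411e+00  2.1000e-03  1.3000e-03]
```

View pics/i.png

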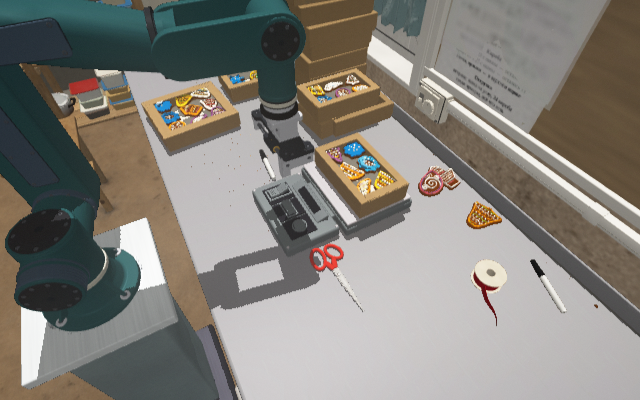

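View pics/i2.png

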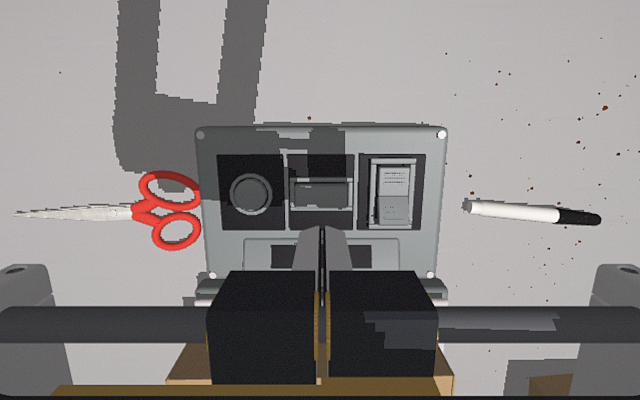

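In the wrist view the tare key is in at (251,194), the bar is back up at (320,193), and the rocker is on at (394,193). The gift box, marker and scissors look unmoved, and the arm is clear of everything. I'll hand in.

```bash
python3 -c "
from bench import robot
print(robot.close_job())"
```

```text
the job is handed in; nothing more can be done
None
```

I pressed the three controls in the order asked and handed the job in at about 10.8 s of the 42 s allowed; no verdict was reported.

| Control | Fingertip height at the end of the press | Force | Check |
|---|---|---|---|
| Power rocker | 50.7 mm (50.5 mm expected when on) | 6 N | Later pictures show the near half flat and the far half raised. |
| Tare key | 47.2 mm (47 mm expected when in) | 9.4 N, at its stop | Later pictures show it sitting low in its collar. |
| Bar key | 47.3 mm (47 mm expected when down) | 5.5 N | Held about 2 s. I judged it up again by eye in the last wrist picture and did not measure it. |

In the last pictures the gift box, marker and scissors looked to be where they started; I checked this by eye too. The arm was clear, with the fingertips about 160 mm above the worktop.

**One disagreement:** the first wrist view put the keys about 2–3 mm further towards +y than the marks I had predicted from the top view. I moved the targets 1.5 mm that way, and the marks then fell on the keys.

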